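Unload a slide-carrier stack and slide its spacer onto the spacer pile

TASK

The blue-lidded slide carrier at the bottom of the stack has to be uncovered: lift the orange-lidded slide carrier off the top of the stack and set it down, lid up, in the middle of the green mat, lengthwise along it. Then slide the aluminium spacer plate that it stood on sideways off the blue-lidded carrier onto the other spacer in the black nest next to it, so that the two plates lie flat and squarely one on the other. Leave the blue-lidded carrier and the other spacer seated in their nests, keep everything level (set things down, do not drop them) and leave the other things on the bench alone.

Things in the scene. Friction and masses are not known exactly. Their poses are not given: they have to be found in the camera images.
- upper_carrier: slide carrier: flat closed plastic case 120 x 56 x 22 mm (x, y, z), white base, orange lid with a white panel and four pale blue slides drawn on its top, 0.2 kg. Origin: centre of its underside; x along its 120 mm length, z up. At the start it lies on the spacer (its underside 44 mm above the worktop), lengths nearly parallel, centred within about 10 mm, and is gripped across its 56 mm width.
- spacer: bare, pale silvery aluminium spacer plate 130 x 100 x 14 mm (x, y, z), 0.4 kg, smooth, too wide to be gripped across. Origin: centre of its underside; x along its 130 mm length, z up. At the start it lies roughly centred and parallel on the lower carrier, under the upper one, its underside 30 mm above the worktop; it sticks out about 22 mm past the lower carrier on both long sides. It slides when pushed on a long edge; sliding takes a few newtons.
- lower_carrier: slide carrier: flat closed plastic case 120 x 56 x 22 mm (x, y, z), white base, blue lid with a white panel and four pale blue slides drawn on its top, 0.2 kg. Origin: centre of its underside; x along its 120 mm length, z up. It lies in the stack nest with 2 mm play all round and carries the spacer; its top is 30 mm above the worktop.
- pile_spacer: bare, pale silvery aluminium spacer plate 130 x 100 x 14 mm (x, y, z), 0.4 kg, smooth, too wide to be gripped across. Origin: centre of its underside; x along its 130 mm length, z up. It lies in the black spacer nest with 2 mm play all round; its top is 28 mm above the worktop, 2 mm lower than the underside of the spacer in the stack.
- stack_nest: blue metal tray fixed to the worktop, 134 x 70 mm (x, y), floor 8 mm and lip 16 mm above the worktop, which holds the lower carrier. Origin: centre of its underside on the worktop; x along its length (the same direction as the carriers' and plates' x at the start). The spacer nest stands next to it, on its +y or on its -y side.
- spacer_nest: black plastic tray fixed to the worktop, 142 x 112 mm (x, y), floor 14 mm and lip 22 mm above the worktop, which holds the other spacer. Origin: centre of its underside on the worktop. It is parallel to the stack nest and its centre lies 114 mm from the stack nest's centre, straight along y of that nest, so that a gap of 14 mm is left between the two spacer plates.
- mat: flat green mat 200 x 140 x 3 mm (x, y, z) fixed to the worktop to the left of the nests. Origin: centre of its underside; x along its 200 mm length.
- screwdriver: bystander: red-handled screwdriver, 153 mm long, lying beyond the mat
- slide_box: bystander: small white and red carton, 34 x 82 x 30 mm, behind the work. Origin: centre of its underside
- tape_roll: bystander: roll of yellow tape, 59 mm across, 19 mm high, behind the work
- clamp: bystander: grey metal pipe clamp, 56 x 79 x 17 mm, lying at the right
- wash_bottle: bystander: white wash bottle with red spout, 191 mm high, standing at the back
- beaker: bystander: empty glass beaker, 58 mm across, 70 mm high, at the right
- marker_blue: bystander: white marker pen with blue cap, 138 mm long, lying at the right

How it is judged:
By the outcome, as a careful person would: the job done as asked, in the order asked, and still so for the second after the job is handed in, with the robot touching nothing.
It also fails if it takes over 54 s, if anything falls off the work surface, if the arm or the gripper's body presses on something with over 40 N, if the wrist force passes 120 N, or if a joint passes its speed limit or range.

ROBOT

A 6-joint arm with a two-finger parallel gripper is mounted at the origin on a cart in front of the work surface, level with it; the furniture and walls round the work are solid. World frame = base frame: x ahead of the robot, y to its left, z up, the work surface at z = 0. Lengths are in m, angles in rad, forces in N, time in s.
With the tool pointing down it reaches from about 0.3 to 0.875 m from the base axis. Payload 6.4 kg.
Tool frame: the origin (TCP) lies midway between the tips of the shut fingers; the grasp point (between the pads) lies 19 mm behind it (ctrl.pinch_z is the distance from the TCP to the grasp point, in m); z points along the fingers, y is the line along which they close (so a half turn about z gives the same grasp; the last joint's range is limited). The gripper opens to 85 mm and grips with 20 to 120 N. Pads are 22 mm wide; open, the fingers measure 114 mm over their backs; the gripper's body (76 mm by 85 mm) begins 54 mm behind the grasp point. The pads swing forward as they close: fully open they stand 13 mm farther back than shut.
Start: joints at [-1.554, 0.181, 1.607, -0, 1.354, -0.206], TCP at [0.127, -0.561, 0.231] pointing down, gripper open.
Joint ranges: [-2.99, 2.99], [-0.89, 2.07], [0.3, 2.58], [-1.14, 4.28], [0, 2.63], [-3.12, 3.12]. Speed limits (rad/s): [2.57, 2.57, 3.01, 3.14, 3.14, 3.14].

INTERFACE

Orientations are given as a unit quaternion [w, x, y, z].
In Python, from bench import ctrl gives the robot as it stands.
- The arm moves only by the tool apply_moves, never from a script. Its argument "moves" is a list of rows, each an object with "jaw": the opening, from 0 (shut) to 1 (fully open); "offset": the shift along the tool's x, y, z in mm, a list of three; "rot": the turn, a rotation vector about the tool's x, y, z in degrees, a list of three. In form: [{"jaw": jaw, "offset": [dx, dy, dz], "rot": [ax, ay, az]}, ...]. A call has exactly 5 rows; each row shifts and turns the commanded pose from where the row before left it, along the tool's axes as they then stand; what a row does not reach is not made up. A row lasts 1/8 s, in which the tool goes at most 62.5 mm and 10.7 degrees, less where a joint would pass 70% of its speed; a pose out of reach is approached as far as the arm can. A call is refused whole if a number of a shift passes 62.5 or a number of a turn 10.7, either way. A call with a gripper value outside its range is refused whole. The fingers move at their own pace and stop on an object; the grip force is fixed at half the most. Time passes only in rows, so rows that do not move let the fingers close, or fill a call up. It gives the time, the measured TCP pose, the force, the opening and the grip force at its end, in the units of the state.
- ctrl.get_obs(): the state, without advancing time (a new reading comes with each control period).
- ctrl.camera(name): name is "scene" or "top"; returns (picture, depth): 400x640x3 uint8, red, green, blue; 400x640 float32, m along the optical axis (not along the pixel's ray), 0 where there is no reading.
- ctrl.camera_params(name): a dict with "K" (3x3 intrinsics, pixels), "dist" ([k1, k2, p1, p2, k3] as OpenCV has them; the pictures are not rectified), "cam_to_world" (4x4, takes a point from camera to world coordinates). Camera axes: x right, y down, z forward; pixel columns grow to the right and rows downward; lengths in m; the calibration is good to about 2 mm. A picture is of the moment at which its call begins. camera_params takes no time and is no camera call.
- ctrl.hand_in(): hands the job in; it is judged then, once.
Trained networks look in the newest picture that a camera, given by its name, has taken for a name from the list of things; names that differ only in an ending like _2 or _b are one class to them, and where a whole thing is asked for, a point or a joint stands for the part that bears it (a point fixed in the world has none). Each returns a list of dicts, best first, with "score" (0 to 1); they miss things now and then, are a little off and sometimes report something else, mostly with a low value. They report only what shows in the picture. A call takes as long as a camera call.
- ctrl.outline_of(camera, target): "region" (400x640 bool, what is visible of it) and "position" ([column, row] in pixels, amid what is visible of it).
The state is a dict: "time_s": time; "q": joint angles; "dq": joint speeds; "joint_efforts": joint torques, N m; "eef_pos": TCP position; "eef_rot": TCP orientation; "wrist_force": force on the tool from outside, world axes, zero at the start; "torque": the same for the moment, N m; "opening": opening from 0.0 (shut) to 1.0 (fully open); "grasp_force": force on a finger pad.
Only numpy, scipy, OpenCV 4.12 (cv2) and the standard library are available. Lean on these libraries where they do the work, as an engineer would, in place of code of your own. Each camera call takes 0.05 s, during which the arm holds its last target. There are 200 camera calls.

## Working session

There is one attempt and no reset: what is moved stays moved. The work goes in short steps, Python scripts to look and compute and a tool call to move; the robot and the scene stay as the last step left them, time stands still between calls to the robot, and variables do not carry over. Pictures are saved under pics/ and viewed, at most 10 in all, crops included, and the job is handed in when it is done.

Besides the shell and the picture viewer there is one more tool, called after "Call:" as a command line: name --argument value ..., lists and objects as JSON in quotes. apply_moves: Moves the arm, as the interface text tells. Its arguments: {"type":"object","properties":{"moves":{"type":"array"}},"required":["moves"]}

```bash
mkdir -p pics; ls; cat > h.py <<'E'
import numpy as np, cv2
from bench import ctrl
def snap(cam,name=None):
    p,d=ctrl.camera(cam)
    if name: cv2.imwrite(f'pics/{name}.png',p[:,:,::-1])
    return p,d
def cloud(cam,d):
    P=ctrl.camera_params(cam);h,w=d.shape
    u,v=np.meshgrid(np.arange(w),np.arange(h))
    n=cv2.undistortPoints(np.stack([u,v],-1).reshape(-1,1,2).astype(np.float64),np.array(P['K']),np.array(P['dist'])).reshape(h,w,2)
    c=np.concatenate([n*d[...,None],d[...,None]],-1)
    T=np.array(P['cam_to_world']);W=c@T[:3,:3].T+T[:3,3];W[d==0]=np.nan
    return W
def rect(W,m):
    p=(W[m][:,:2]*1000).astype(np.float32);p=p[~np.isnan(p).any(1)]
    (cx,cy),(a,b),t=cv2.minAreaRect(p)
    if a<b:a,b,t=b,a,t+90
    return dict(c=(round(cx,1),round(cy,1)),size=(round(a,1),round(b,1)),yaw=round((t+90)%180-90,2),z=round(float(np.nanmedian(W[m][:,2]))*1000,1))
E
python3 - <<'E'
from h import *
for c in('scene','top'):
    p,d=snap(c,c+'0');W=cloud(c,d);print(c,np.array(ctrl.camera_params(c)['cam_to_world'])[:3].round(3).tolist())
    np.savez(f'{c}0.npz',p=p,W=W)
    for t in('upper_carrier','spacer','mat','spacer_nest','stack_nest','pile_spacer'):
        for r in ctrl.outline_of(c,t)[:3]:print(t,round(r['score'],2),np.round(r['position']),r['region'].sum(),rect(W,r['region']))
o=ctrl.get_obs();print({k:np.round(v,3).tolist() for k,v in o.items()},ctrl.pinch_z)
E
```

```text
pics
scene [[-0.803, -0.262, 0.536, 0.023], [-0.596, 0.349, -0.723, 0.699], [0.002, -0.9, -0.436, 0.509]]
upper_carrier 0.81 [382. 196.] 515 {'c': (454.1, -214.2), 'size': (119.4, 59.9), 'yaw': -5.36, 'z': 66.3}
spacer 0.7 [372. 210.] 452 {'c': (462.8, -225.4), 'size': (135.4, 131.7), 'yaw': 87.41, 'z': 44.2}
spacer 0.64 [400. 191.] 81 {'c': (499.2, -423.3), 'size': (105.7, 36.4), 'yaw': 65.51, 'z': 9.2}
mat 0.57 [243. 300.] 4430 {'c': (511.1, 308.5), 'size': (207.9, 144.2), 'yaw': -10.25, 'z': 2.0}
spacer_nest 0.83 [357. 232.] 402 {'c': (445.1, -58.1), 'size': (174.8, 85.8), 'yaw': 34.65, 'z': 13.7}
spacer_nest 0.22 [233. 202.] 1183 {'c': (897.3, -3.0), 'size': (449.7, 74.6), 'yaw': -36.31, 'z': 80.8}
stack_nest 0.55 [380. 218.] 140 {'c': (440.8, -176.1), 'size': (129.6, 75.3), 'yaw': 25.18, 'z': 13.7}
stack_nest 0.21 [359. 221.] 964 {'c': (486.2, -117.6), 'size': (168.3, 151.3), 'yaw': -3.2, 'z': 29.0}
pile_spacer 0.71 [360. 221.] 891 {'c': (467.8, -93.3), 'size': (128.9, 102.5), 'yaw': -2.77, 'z': 29.0}
top [[-0.028, -0.989, 0.143, 0.455], [-1.0, 0.03, 0.01, -0.048], [-0.014, -0.1
[... 193 characters left out ...]
107.9), 'yaw': -2.36, 'z': 45.1}
mat 0.79 [192. 252.] 3695 {'c': (506.7, 309.8), 'size': (199.9, 144.7), 'yaw': -10.2, 'z': 3.9}
spacer_nest 0.83 [362. 272.] 89 {'c': (465.4, -96.8), 'size': (138.0, 111.2), 'yaw': -3.21, 'z': 18.5}
pile_spacer 0.88 [343. 262.] 1881 {'c': (467.1, -99.5), 'size': (132.0, 103.7), 'yaw': -1.73, 'z': 28.7}
{'time_s': 0.7, 'q': [-1.554, 0.181, 1.607, 0.0, 1.354, -0.206], 'dq': [-0.001, 0.0, 0.001, 0.0, -0.001, 0.001], 'joint_efforts': [0.001, -44.472, -35.162, -0.0, 0.001, 0.0], 'eef_pos': [0.127, -0.561, 0.231], 'eef_rot': [0.0, 0.994, 0.111, -0.0], 'wrist_force': [-0.045, 0.034, 0.06], 'torque': [-0.013, 0.025, -0.024], 'grasp_force': 0.0, 'opening': 1.0} 0.0187
```

View pics/top0.png

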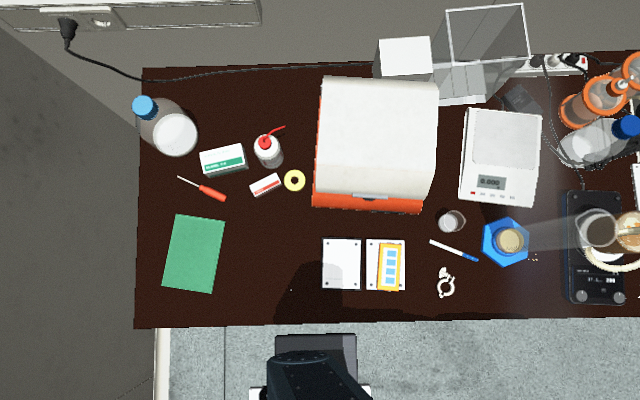

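View pics/scene0.png

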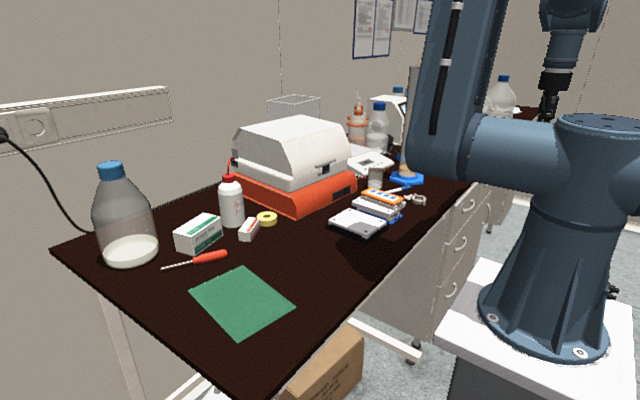

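The top view shows the mat centred at about px (192,252), the pile spacer at (341,263) and the stack with the orange carrier at (387,265). The clamp is clear of the stack at (446,283), and the area around the stack is free. The scene view agrees with this.

```bash
cat >> h.py <<'E'
def fit(W,zlo,zhi,box,sel=None,a=None,b=None):
    """Rectangle fit of points in height band: robust minAreaRect + percentile edges, per angle search."""
    m=(W[...,2]>zlo/1e3)&(W[...,2]<zhi/1e3)&(W[...,0]>box[0])&(W[...,0]<box[1])&(W[...,1]>box[2])&(W[...,1]<box[3])
    if sel is not None:m&=sel
    m=m.astype(np.uint8);n,l,s,_=cv2.connectedComponentsWithStats(m)
    m=l==1+s[1:,4].argmax()
    return rect(W,m),int(m.sum())
E
python3 - <<'E'
from h import *
for c in('top','scene'):
    f=np.load(c+'0.npz');W=f['W'];hsv=cv2.cvtColor(f['p'],cv2.COLOR_RGB2HSV)
    b=(.3,.6,-.34,0)
    print(c,'carrier',fit(W,58,74,b),'stack>38',fit(W,38,80,b),'pile',fit(W,24,34,(.3,.6,-.17,0)))
    print('clamp etc',fit(W,5,60,(.3,.6,-.45,-.29)))
    g=(hsv[...,0]>55)&(hsv[...,0]<95)&(hsv[...,1]>80)
    print('mat',fit(W,-5,12,(.3,.75,.15,.5),g))
p=np.load('top0.npz')['p'][215:315,300:430];cv2.imwrite('pics/crop0.png',cv2.resize(p[:,:,::-1],None,fx=6,fy=6,interpolation=cv2.INTER_CUBIC))
E
```

```text
top carrier ({'c': (454.1, -217.7), 'size': (122.6, 56.1), 'yaw': -6.99, 'z': 67.3}, 1021) stack>38 ({'c': (459.2, -212.2), 'size': (132.3, 98.6), 'yaw': -2.76, 'z': 63.7}, 1901) pile ({'c': (467.8, -97.4), 'size': (138.8, 108.0), 'yaw': 2.18, 'z': 28.8}, 1805)
clamp etc ({'c': (567.9, -389.0), 'size': (50.2, 49.8), 'yaw': -42.95, 'z': 25.4}, 356)
mat ({'c': (508.3, 308.7), 'size': (201.4, 142.5), 'yaw': -10.64, 'z': 3.9}, 3748)
scene carrier ({'c': (456.5, -214.5), 'size': (123.6, 59.8), 'yaw': -5.23, 'z': 67.2}, 403) stack>38 ({'c': (462.0, -208.2), 'size': (134.7, 101.1), 'yaw': -2.59, 'z': 55.7}, 890) pile ({'c': (466.9, -94.5), 'size': (135.4, 104.2), 'yaw': -1.9, 'z': 29.1}, 863)
clamp etc ({'c': (564.8, -376.2), 'size': (50.7, 27.8), 'yaw': 27.97, 'z': 35.2}, 197)
mat ({'c': (511.3, 308.1), 'size': (208.3, 143.6), 'yaw': -10.5, 'z': 2.0}, 4406)
```

View pics/crop0.png

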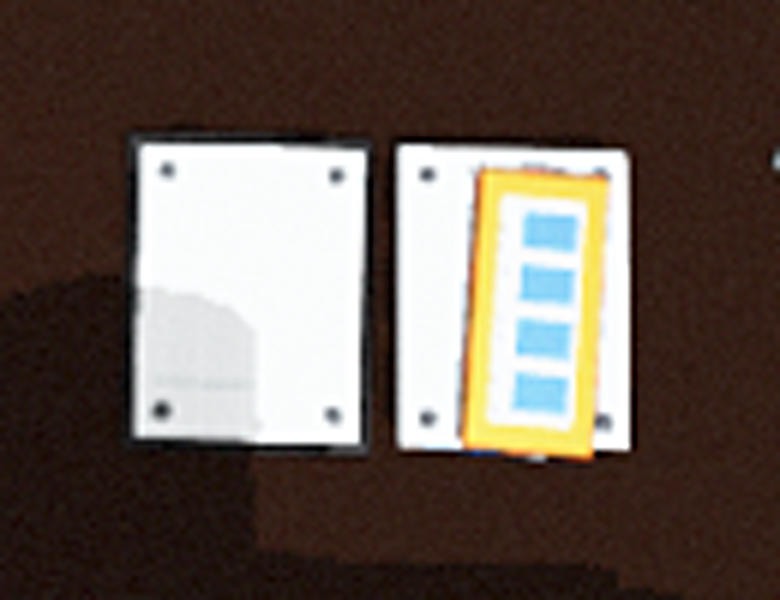

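```bash
cat >> h.py <<'E'
def go(x,y,z,yaw):
    """remaining move in tool axes (mm, deg) to a tool-down pose, xy for target-yaw axes"""
    from scipy.spatial.transform import Rotation as R
    o=ctrl.get_obs();q=o['eef_rot'];r=R.from_quat([q[1],q[2],q[3],q[0]])
    p=np.array(o['eef_pos'])*1e3
    t=R.from_euler('z',yaw,degrees=True)*R.from_euler('x',180,degrees=True)
    d=np.array([x,y,z])-p
    print('t',round(o['time_s'],2),'tcp',p.round(1),'rot',(r.inv()*t).as_rotvec(degrees=True).round(2),'off(target axes)',t.inv().apply(d).round(1),'off(now axes)',r.inv().apply(d).round(1),'F',np.round(o['wrist_force'],1),'open',round(o['opening'],3),'grip',round(o['grasp_force'],1),'q',np.round(o['q'],2))
E
```

Call:
apply_moves --moves '[{"jaw": 1,"offset": [0,0,0],"rot": [0,0,9.6]},{"jaw": 1,"offset": [0,0,0],"rot": [0,0,9.6]},{"jaw": 1,"offset": [35.9,-47.4,0],"rot": [0,0,0]},{"jaw": 1,"offset": [35.9,-47.4,0],"rot": [0,0,0]},{"jaw": 1,"offset": [35.9,-47.4,0],"rot": [0,0,0]}]'

```text
time_s: 1.32
eef_pos: [0.2509, -0.4303, 0.2314]
eef_rot: [0.0, 0.998, -0.057, 0.0]
wrist_force: [0.4, -0.9, 0.8]
opening: 1.001
grasp_force: 0.0
```

Call:
apply_moves --moves '[{"jaw": 1,"offset": [35.9,-47.4,0],"rot": [0,0,0]},{"jaw": 1,"offset": [35.9,-47.4,0],"rot": [0,0,0]},{"jaw": 1,"offset": [35.9,-47.4,10],"rot": [0,0,0]},{"jaw": 1,"offset": [35.9,-47.4,30],"rot": [0,0,0]},{"jaw": 1,"offset": [30,-40,40],"rot": [0,0,0]}]'

```text
time_s: 1.95
eef_pos: [0.4471, -0.2255, 0.1548]
eef_rot: [0.001, 0.998, -0.056, 0.002]
wrist_force: [0.2, -1.5, 0.3]
opening: 0.997
grasp_force: 0.0
```

```bash
python3 -c "
from h import *
go(455,-216.5,46,-6.4)"
```

```text
t 1.95 tcp [ 447.1 -225.5  154.8] rot [ 0.13 -0.2   0.  ] off(target axes) [  6.8  -9.8 108.8] off(now axes) [  6.4 -10.1 108.8] F [ 0.2 -1.5  0.3] open 0.997 grip 0.0 q [-0.7   0.1   1.87  0.    1.17  0.98]
```

Call:
apply_moves --moves '[{"jaw": 1,"offset": [6.2,-7.2,25],"rot": [0,0,0]},{"jaw": 1,"offset": [0,0,25],"rot": [0,0,0]},{"jaw": 1,"offset": [0,0,0],"rot": [0,0,0]},{"jaw": 1,"offset": [0,0,0],"rot": [0,0,0]},{"jaw": 1,"offset": [0,0,0],"rot": [0,0,0]}]'

```text
time_s: 2.58
eef_pos: [0.4526, -0.2208, 0.1055]
eef_rot: [0.001, 0.998, -0.056, 0.001]
wrist_force: [-0.5, -0.1, 0.3]
opening: 0.995
grasp_force: 0.0
```

```bash
python3 - <<'E'
from h import *
go(455,-216.5,46,-6.4)
p,d=snap('top')
q,_=snap('scene')
a=cv2.resize(p[215:315,320:450],None,fx=4,fy=4,interpolation=cv2.INTER_CUBIC)
b=cv2.resize(q[130:250,310:440],None,fx=4,fy=4,interpolation=cv2.INTER_CUBIC)[:400]
b=cv2.resize(q[150:250,310:440],None,fx=4,fy=4,interpolation=cv2.INTER_CUBIC)
cv2.imwrite('pics/pre.png',cv2.resize(np.hstack([a,b])[:,:,::-1],(800,308)))
E
```

```text
t 2.58 tcp [ 452.6 -220.8  105.5] rot [ 0.08 -0.12 -0.06] off(target axes) [ 1.9 -4.6 59.5] off(now axes) [ 1.8 -4.6 59.5] F [-0.5 -0.1  0.3] open 0.995 grip 0.0 q [-0.69  0.18  1.89 -0.    1.07  0.99]
```

View pics/pre.png

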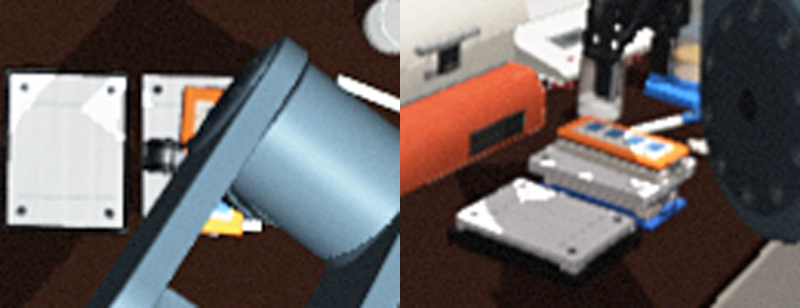

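The finger stands just left of the carrier in the top crop (160,155), so the grasp line is clear. I'll correct the residual, descend and close.

Call:
apply_moves --moves '[{"jaw": 1,"offset": [1.8,-4.6,20],"rot": [0,0,0]},{"jaw": 1,"offset": [0,0,20],"rot": [0,0,0]},{"jaw": 1,"offset": [0,0,12],"rot": [0,0,0]},{"jaw": 1,"offset": [0,0,4],"rot": [0,0,0]},{"jaw": 1,"offset": [0,0,0],"rot": [0,0,0]}]'

```text
time_s: 3.3
eef_pos: [0.4544, -0.2158, 0.0484]
eef_rot: [0.0, 0.998, -0.056, 0.0]
wrist_force: [-0.4, -0.6, -0.6]
opening: 1.002
grasp_force: 0.0
```

```bash
python3 -c "
from h import *
go(455,-216.5,46,-6.4)"
```

```text
t 3.3 tcp [ 454.4 -215.8   48.4] rot [ 0.01 -0.02 -0.04] off(target axes) [0.7 0.7 2.4] off(now axes) [0.7 0.7 2.4] F [-0.4 -0.6 -0.6] open 1.002 grip 0.0 q [-0.68  0.28  1.91  0.    0.95  1.  ]
```

Call:
apply_moves --moves '[{"jaw": 1,"offset": [0,0,1.5],"rot": [0,0,0]},{"jaw": 0.8,"offset": [0,0,0],"rot": [0,0,0]},{"jaw": 0.7,"offset": [0,0,0],"rot": [0,0,0]},{"jaw": 0.6,"offset": [0,0,0],"rot": [0,0,0]},{"jaw": 0.5,"offset": [0,0,0],"rot": [0,0,0]}]'

```text
time_s: 3.92
eef_pos: [0.4546, -0.2159, 0.0472]
eef_rot: [0.0, 0.998, -0.056, 0.0]
wrist_force: [-0.7, 0.7, 6.7]
opening: 0.636
grasp_force: 64.3
```

Call:
apply_moves --moves '[{"jaw": 0.3,"offset": [0,0,0],"rot": [0,0,0]},{"jaw": 0.3,"offset": [0,0,0],"rot": [0,0,0]},{"jaw": 0.3,"offset": [0,0,0],"rot": [0,0,0]},{"jaw": 0.3,"offset": [0,0,0],"rot": [0,0,0]},{"jaw": 0.3,"offset": [0,0,0],"rot": [0,0,0]}]'

```text
time_s: 4.55
eef_pos: [0.4547, -0.2159, 0.0473]
eef_rot: [0.0, 0.998, -0.056, 0.0]
wrist_force: [-0.8, 1.2, 5.6]
opening: 0.637
grasp_force: 64.3
```

```bash
python3 -c "
from h import *
go(455,-216.5,46,-6.4)"
```

```text
t 4.55 tcp [ 454.7 -215.9   47.3] rot [ 0.03 -0.06 -0.03] off(target axes) [0.4 0.6 1.3] off(now axes) [0.4 0.6 1.3] F [-0.8  1.2  5.6] open 0.637 grip 64.3 q [-0.68  0.28  1.91  0.    0.95  1.  ]
```

Call:
apply_moves --moves '[{"jaw": 0.3,"offset": [0,0,-3],"rot": [0,0,0]},{"jaw": 0.3,"offset": [0,0,-10],"rot": [0,0,0]},{"jaw": 0.3,"offset": [0,0,-20],"rot": [0,0,0]},{"jaw": 0.3,"offset": [0,0,-30],"rot": [0,0,0]},{"jaw": 0.3,"offset": [0,0,-30],"rot": [0,0,0]}]'

```text
time_s: 5.18
eef_pos: [0.4539, -0.2153, 0.1406]
eef_rot: [-0.0, 0.998, -0.056, -0.0]
wrist_force: [-0.3, -0.3, -2.5]
opening: 0.64
grasp_force: 63.7
```

```bash
python3 - <<'E'
from h import *
go(509,309,120,-10.4)
for t in('upper_carrier',):
    p,d=snap('scene');W=cloud('scene',d)
    for r in ctrl.outline_of('scene',t)[:1]:print(r['score'],rect(W,r['region']))
    print(fit(W,38,50,(.3,.6,-.34,-.1)))
E
```

```text
t 5.17 tcp [ 453.9 -215.3  140.6] rot [-0.02  0.03  3.97] off(target axes) [ -40.4 -525.6   20.6] off(now axes) [  -4.  -527.2   20.8] F [-0.3 -0.3 -2.5] open 0.64 grip 63.7 q [-0.68  0.12  1.87  0.    1.15  1.  ]
0.83 {'c': (501.5, -427.1), 'size': (523.9, 129.3), 'yaw': -78.06, 'z': 157.5}
({'c': (462.9, -207.8), 'size': (132.1, 104.2), 'yaw': -3.08, 'z': 45.1}, 715)
```

Call:
apply_moves --moves '[{"jaw": 0.3,"offset": [0,0,0],"rot": [0,0,4]},{"jaw": 0.3,"offset": [-4,-20,0],"rot": [0,0,0]},{"jaw": 0.3,"offset": [-4,-40,0],"rot": [0,0,0]},{"jaw": 0.3,"offset": [-4,-50,0],"rot": [0,0,0]},{"jaw": 0.3,"offset": [-4,-50,0],"rot": [0,0,0]}]'

```text
time_s: 5.9
eef_pos: [0.4664, -0.0527, 0.1386]
eef_rot: [-0.0, 0.996, -0.091, -0.001]
wrist_force: [0.2, -0.1, -1.7]
opening: 0.636
grasp_force: 63.8
```

Call:
apply_moves --moves '[{"jaw": 0.3,"offset": [-4,-50,0],"rot": [0,0,0]},{"jaw": 0.3,"offset": [-4,-50,0],"rot": [0,0,0]},{"jaw": 0.3,"offset": [-4,-50,0],"rot": [0,0,0]},{"jaw": 0.3,"offset": [-4,-50,0],"rot": [0,0,0]},{"jaw": 0.3,"offset": [-4,-50,0],"rot": [0,0,0]}]'

```text
time_s: 6.52
eef_pos: [0.4915, 0.1966, 0.1386]
eef_rot: [0.0, 0.996, -0.09, -0.001]
wrist_force: [1.0, 0.3, -2.2]
opening: 0.638
grasp_force: 63.8
```

Call:
apply_moves --moves '[{"jaw": 0.3,"offset": [-4,-50,0],"rot": [0,0,0]},{"jaw": 0.3,"offset": [-0.4,-40,10],"rot": [0,0,0]},{"jaw": 0.3,"offset": [0,-20,20],"rot": [0,0,0]},{"jaw": 0.3,"offset": [0,-5,30],"rot": [0,0,0]},{"jaw": 0.3,"offset": [0,0,20],"rot": [0,0,0]}]'

```text
time_s: 7.15
eef_pos: [0.5071, 0.3087, 0.057]
eef_rot: [0.001, 0.996, -0.09, -0.002]
wrist_force: [0.3, -0.2, -1.9]
opening: 0.636
grasp_force: 63.9
```

```bash
python3 - <<'E'
from h import *
go(509,309,6.5,-10.4)
for c in('scene','top'):
    p,d=snap(c);W=cloud(c,d);hsv=cv2.cvtColor(p,cv2.COLOR_RGB2HSV)
    cv2.imwrite(f'pics/m_{c}.png',p[:,:,::-1])
    g=(hsv[...,0]>55)&(hsv[...,0]<95)&(hsv[...,1]>80)
    print(c,'mat',fit(W,-5,12,(.3,.75,.15,.5),g))
    o=(hsv[...,0]>8)&(hsv[...,0]<28)&(hsv[...,1]>120)
    print('lid',fit(W,60,120,(.3,.75,.15,.5),o))
E
```

```text
t 7.15 tcp [507.1 308.7  57. ] rot [0.1  0.19 0.1 ] off(target axes) [ 1.8 -0.7 50.5] off(now axes) [ 2.  -0.8 50.5] F [ 0.3 -0.2 -1.9] open 0.636 grip 63.9 q [0.35 0.43 1.67 0.   1.04 2.1 ]
scene mat ({'c': (510.8, 308.4), 'size': (208.0, 143.2), 'yaw': -10.35, 'z': 2.0}, 3539)
lid ({'c': (507.1, 308.5), 'size': (117.1, 56.7), 'yaw': -9.99, 'z': 75.2}, 363)
top mat ({'c': (508.1, 309.0), 'size': (201.8, 141.1), 'yaw': -10.55, 'z': 3.8}, 2039)
lid ({'c': (541.7, 298.8), 'size': (55.6, 49.3), 'yaw': 79.72, 'z': 73.7}, 167)
```

Call:
apply_moves --moves '[{"jaw": 0.3,"offset": [2.4,-0.6,15],"rot": [0,0,0]},{"jaw": 0.3,"offset": [0,0,15],"rot": [0,0,0]},{"jaw": 0.3,"offset": [0,0,10],"rot": [0,0,0]},{"jaw": 0.3,"offset": [0,0,3],"rot": [0,0,0]},{"jaw": 0.3,"offset": [0,0,0],"rot": [0,0,0]}]'

```text
time_s: 7.88
eef_pos: [0.5121, 0.3082, 0.0165]
eef_rot: [0.0, 0.996, -0.091, -0.0]
wrist_force: [-0.2, 1.2, -1.7]
opening: 0.639
grasp_force: 64.0
```

```bash
python3 - <<'E'
from h import *
go(509.5,309,6.3,-10.4)
p,d=snap('scene');W=cloud('scene',d);hsv=cv2.cvtColor(p,cv2.COLOR_RGB2HSV)
o=(hsv[...,0]>8)&(hsv[...,0]<28)&(hsv[...,1]>120)
print('lid',fit(W,20,120,(.3,.75,.15,.5),o))
E
```

```text
t 7.88 tcp [512.1 308.2  16.5] rot [ 0.    0.01 -0.04] off(target axes) [-2.7 -0.3 10.2] off(now axes) [-2.7 -0.3 10.2] F [-0.2  1.2 -1.7] open 0.639 grip 64.0 q [0.34 0.5  1.67 0.   0.97 2.1 ]
lid ({'c': (511.7, 304.7), 'size': (118.2, 60.1), 'yaw': -11.33, 'z': 33.9}, 343)
```

Call:
apply_moves --moves '[{"jaw": 0.3,"offset": [-2.4,-0.5,3],"rot": [0,0,0]},{"jaw": 0.3,"offset": [0,0,3],"rot": [0,0,0]},{"jaw": 0.3,"offset": [0,0,2],"rot": [0,0,0]},{"jaw": 0.3,"offset": [0,0,0.5],"rot": [0,0,0]},{"jaw": 0.3,"offset": [0,0,0],"rot": [0,0,0]}]'

```text
time_s: 8.55
eef_pos: [0.5098, 0.3092, 0.0081]
eef_rot: [-0.0, 0.996, -0.091, 0.0]
wrist_force: [0.5, -0.1, -1.4]
opening: 0.642
grasp_force: 64.0
```

Call:
apply_moves --moves '[{"jaw": 0.3,"offset": [0,0,0.5],"rot": [0,0,0]},{"jaw": 0.3,"offset": [0,0,0.5],"rot": [0,0,0]},{"jaw": 0.3,"offset": [0,0,0],"rot": [0,0,0]},{"jaw": 0.3,"offset": [0,0,0],"rot": [0,0,0]},{"jaw": 0.3,"offset": [0,0,0],"rot": [0,0,0]}]'

```text
time_s: 9.18
eef_pos: [0.5098, 0.3091, 0.0071]
eef_rot: [0.0, 0.996, -0.091, 0.0]
wrist_force: [-0.0, 0.9, -1.8]
opening: 0.64
grasp_force: 64.0
```

```bash
python3 - <<'E'
from h import *
go(509.5,309,6.3,-10.4)
E
```

```text
t 9.18 tcp [509.8 309.1   7.1] rot [ 0.   -0.   -0.03] off(target axes) [-0.2  0.2  0.8] off(now axes) [-0.2  0.2  0.8] F [-0.   0.9 -1.8] open 0.64 grip 64.0 q [ 0.35  0.51  1.68 -0.    0.95  2.1 ]
```

Creep down to contact.

Call:
apply_moves --moves '[{"jaw": 0.3,"offset": [0,0,0.4],"rot": [0,0,0]},{"jaw": 0.3,"offset": [0,0,0.4],"rot": [0,0,0]},{"jaw": 0.3,"offset": [0,0,0.3],"rot": [0,0,0]},{"jaw": 0.3,"offset": [0,0,0],"rot": [0,0,0]},{"jaw": 0.3,"offset": [0,0,0],"rot": [0,0,0]}]'

```text
time_s: 9.8
eef_pos: [0.5097, 0.3092, 0.0063]
eef_rot: [0.0, 0.996, -0.091, -0.0]
wrist_force: [-2.7, -1.3, 3.7]
opening: 0.638
grasp_force: 64.5
```

Call:
apply_moves --moves '[{"jaw": 0.66,"offset": [0,0,0],"rot": [0,0,0]},{"jaw": 0.7,"offset": [0,0,0],"rot": [0,0,0]},{"jaw": 0.8,"offset": [0,0,0],"rot": [0,0,0]},{"jaw": 1,"offset": [0,0,0],"rot": [0,0,0]},{"jaw": 1,"offset": [0,0,0],"rot": [0,0,0]}]'

```text
time_s: 10.42
eef_pos: [0.5098, 0.3092, 0.006]
eef_rot: [-0.0, 0.996, -0.091, 0.0]
wrist_force: [0.0, -0.1, 0.5]
opening: 0.998
grasp_force: 0.0
```

Call:
apply_moves --moves '[{"jaw": 1,"offset": [0,0,-5],"rot": [0,0,0]},{"jaw": 1,"offset": [0,0,-20],"rot": [0,0,0]},{"jaw": 1,"offset": [0,0,-40],"rot": [0,0,0]},{"jaw": 1,"offset": [0,0,-40],"rot": [0,0,0]},{"jaw": 1,"offset": [0,0,-30],"rot": [0,0,0]}]'

```text
time_s: 11.05
eef_pos: [0.5107, 0.3096, 0.1448]
eef_rot: [-0.001, 0.996, -0.091, 0.002]
wrist_force: [-0.9, -0.4, 0.8]
opening: 0.997
grasp_force: 0.0
```

```bash
python3 - <<'E'
from h import *
go(454,-290,100,87)
for c in('scene','top'):
    p,d=snap(c,'rel_'+c);W=cloud(c,d);hsv=cv2.cvtColor(p,cv2.COLOR_RGB2HSV)
    g=(hsv[...,0]>55)&(hsv[...,0]<95)&(hsv[...,1]>80)
    o=(hsv[...,0]>8)&(hsv[...,0]<28)&(hsv[...,1]>120)
    print(c,'mat',fit(W,-5,12,(.3,.75,.15,.5),g),'lid',fit(W,18,40,(.3,.75,.15,.5),o))
    print('spacer',fit(W,38,50,(.3,.6,-.34,-.1)))
    print('pile',fit(W,24,34,(.3,.6,-.15,0)))
    np.savez(f'{c}1.npz',p=p,W=W)
p=np.load('top1.npz')['p'][215:315,310:430];q=np.load('scene1.npz')['p'][170:270,300:430]
cv2.imwrite('pics/rel.png',cv2.resize(np.hstack([p,q])[:,:,::-1],(800,320),interpolation=cv2.INTER_CUBIC))
E
```

```text
t 11.05 tcp [510.7 309.6 144.8] rot [ 8.000e-02 -2.300e-01 -9.743e+01] off(target axes) [-601.7  -25.2   44.8] off(now axes) [ 52.6 600.   43.9] F [-0.9 -0.4  0.8] open 0.997 grip 0.0 q [0.35 0.32 1.63 0.   1.2  2.1 ]
scene mat ({'c': (511.5, 308.4), 'size': (207.6, 143.9), 'yaw': -10.72, 'z': 2.0}, 2939) lid ({'c': (511.1, 308.6), 'size': (119.9, 55.7), 'yaw': -10.83, 'z': 23.7}, 470)
spacer ({'c': (462.9, -210.2), 'size': (132.1, 105.8), 'yaw': -3.31, 'z': 45.1}, 722)
pile ({'c': (468.6, -94.2), 'size': (131.4, 103.6), 'yaw': -3.1, 'z': 29.1}, 854)
top mat ({'c': (508.1, 309.3), 'size': (201.5, 142.6), 'yaw': -10.83, 'z': 3.8}, 2485) lid ({'c': (510.6, 306.9), 'size': (120.6, 56.3), 'yaw': -11.26, 'z': 25.8}, 382)
spacer ({'c': (460.8, -212.4), 'size': (129.6, 98.7), 'yaw': -2.71, 'z': 45.0}, 1861)
pile ({'c': (465.7, -95.9), 'size': (137.8, 107.4), 'yaw': -1.33, 'z': 28.9}, 1789)
```

View pics/rel.png

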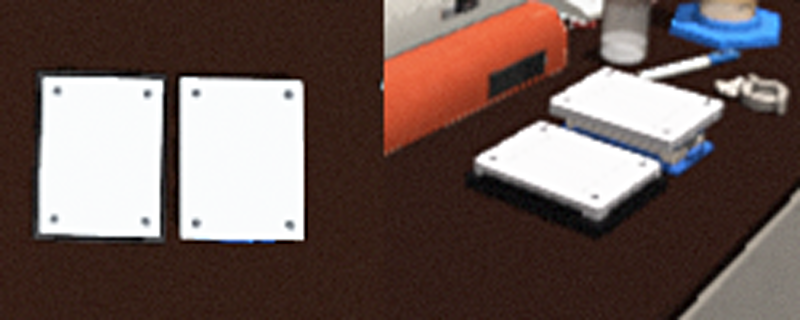

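```bash
cat >> h.py <<'E'
def plane_pts(cam,uv,z):
    P=ctrl.camera_params(cam);n=cv2.undistortPoints(np.array(uv,float).reshape(-1,1,2),np.array(P['K']),np.array(P['dist'])).reshape(-1,2)
    T=np.array(P['cam_to_world']);r=np.c_[n,np.ones(len(n))]@T[:3,:3].T
    return (T[:3,3]+r*((z-T[2,3])/r[:,2:]))*1e3
def screws(p,W,cam,z,box):
    """plate pose from its 4 dark screws, z = plate top (m)"""
    g=p.astype(float).mean(2)
    m=(abs(W[...,2]-z)<.009)&(W[...,0]>box[0])&(W[...,0]<box[1])&(W[...,1]>box[2])&(W[...,1]<box[3])
    m=cv2.morphologyEx(m.astype(np.uint8),cv2.MORPH_OPEN,np.ones((3,3)))
    n,l,s,_=cv2.connectedComponentsWithStats(m);m=(l==1+s[1:,4].argmax()).astype(np.uint8)
    c=cv2.convexHull(cv2.findContours(m,cv2.RETR_EXTERNAL,cv2.CHAIN_APPROX_NONE)[0][0])
    h=cv2.fillConvexPoly(np.zeros_like(m),c,1);h=cv2.erode(h,np.ones((5,5)))
    dk=cv2.morphologyEx(g.astype(np.float32),cv2.MORPH_CLOSE,np.ones((7,7)))-g
    dk=np.where(h>0,dk,0);pk=dk.copy();out=[]
    for _ in range(4):
        v,u=np.unravel_index(pk.argmax(),pk.shape)
        w=dk[v-2:v+3,u-2:u+3];yy,xx=np.mgrid[v-2:v+3,u-2:u+3]
        out.append([(w*xx).sum()/w.sum(),(w*yy).sum()/w.sum()]);pk[v-4:v+5,u-4:u+5]=0
    X=plane_pts(cam,out,z)[:,:2];c=X.mean(0)
    X=X[np.argsort(np.arctan2(*(X-c).T[::-1]))]  # order: -x-y, +x-y, +x+y, -x+y
    L=(X[1]+X[2]-X[0]-X[3])/2;S=(X[2]+X[3]-X[0]-X[1])/2
    return 'c',c.round(1),'len',np.linalg.norm(L).round(1),np.linalg.norm(S).round(1),'yaw',np.degrees(np.arctan2(L[1],L[0])).round(2),np.degrees(np.arctan2(-S[0],S[1])).round(2)
E
python3 - <<'E'
from h import *
for c in('top','scene'):
    f=np.load(c+'1.npz')
    print(c,'spacer',*screws(f['p'],f['W'],c,.044,(.3,.6,-.34,-.155)))
    print(c,'pile',*screws(f['p'],f['W'],c,.028,(.3,.6,-.155,0)))
E
```

```text
top spacer c [ 461.5 -211.6] len 106.1 76.3 yaw -2.64 -2.59
top pile c [467.1 -96.1] len 106.1 75.9 yaw -3.24 -3.31
scene spacer c [ 444.1 -186.3] len 79.3 58.5 yaw 31.14 39.06
scene pile c [467.6 -94. ] len 104.8 72.8 yaw -2.79 -4.56
```

Call:
apply_moves --moves '[{"jaw": 0.4,"offset": [2.7,25,0],"rot": [0,0,0]},{"jaw": 0.4,"offset": [4.7,50,0],"rot": [0,0,0]},{"jaw": 0.4,"offset": [4.7,50,0],"rot": [0,0,0]},{"jaw": 0.4,"offset": [4.7,50,0],"rot": [0,0,0]},{"jaw": 0.4,"offset": [4.7,50,0],"rot": [0,0,0]}]'

```text
time_s: 11.78
eef_pos: [0.4895, 0.0825, 0.141]
eef_rot: [0.0, 0.996, -0.091, 0.0]
wrist_force: [0.9, 0.3, 0.6]
opening: 0.4
grasp_force: 0.0
```

Call:
apply_moves --moves '[{"jaw": 0.4,"offset": [4.7,50,0],"rot": [0,0,0]},{"jaw": 0.4,"offset": [4.7,50,0],"rot": [0,0,0]},{"jaw": 0.4,"offset": [4.7,50,0],"rot": [0,0,0]},{"jaw": 0.4,"offset": [4.7,50,0],"rot": [0,0,0]},{"jaw": 0.4,"offset": [4.7,50,0],"rot": [0,0,0]}]'

```text
time_s: 12.4
eef_pos: [0.4674, -0.1676, 0.1411]
eef_rot: [-0.0, 0.996, -0.091, 0.0]
wrist_force: [0.1, -0.9, 0.6]
opening: 0.397
grasp_force: 0.0
```

Call:
apply_moves --moves '[{"jaw": 0.4,"offset": [4.7,50,0],"rot": [0,0,0]},{"jaw": 0.4,"offset": [4.7,50,0],"rot": [0,0,0]},{"jaw": 0.4,"offset": [2,22,0],"rot": [0,0,0]},{"jaw": 0.4,"offset": [0,0,0],"rot": [0,0,-9.7]},{"jaw": 0.4,"offset": [0,0,0],"rot": [0,0,-9.7]}]'

```text
time_s: 13.02
eef_pos: [0.4568, -0.2876, 0.1406]
eef_rot: [-0.001, 0.997, 0.081, -0.0]
wrist_force: [0.2, -0.2, -0.1]
opening: 0.397
grasp_force: 0.0
```

Call:
apply_moves --moves '[{"jaw": 0.4,"offset": [0,0,0],"rot": [0,0,-9.7]},{"jaw": 0.4,"offset": [0,0,0],"rot": [0,0,-9.7]},{"jaw": 0.4,"offset": [0,0,0],"rot": [0,0,-9.7]},{"jaw": 0.4,"offset": [0,0,0],"rot": [0,0,-9.7]},{"jaw": 0.4,"offset": [0,0,0],"rot": [0,0,-9.7]}]'

```text
time_s: 13.65
eef_pos: [0.457, -0.2871, 0.1408]
eef_rot: [-0.001, 0.875, 0.484, 0.0]
wrist_force: [0.2, 0.4, 0.3]
opening: 0.4
grasp_force: 0.0
```

Call:
apply_moves --moves '[{"jaw": 0.4,"offset": [0,0,10],"rot": [0,0,-9.7]},{"jaw": 0.4,"offset": [0,0,20],"rot": [0,0,-9.7]},{"jaw": 0.4,"offset": [0,0,20],"rot": [0,0,-9.7]},{"jaw": 0.4,"offset": [0,0,0],"rot": [0,0,0]},{"jaw": 0.4,"offset": [0,0,0],"rot": [0,0,0]}]'

```text
time_s: 14.28
eef_pos: [0.4574, -0.288, 0.0916]
eef_rot: [0.0, 0.729, 0.685, 0.0]
wrist_force: [-0.1, -0.7, 0.3]
opening: 0.398
grasp_force: 0.0
```

```bash
python3 - <<'E'
from h import *
go(457.5,-289,31.5,87)
E
```

```text
t 14.28 tcp [ 457.4 -288.    91.6] rot [ 0.02  0.01 -0.59] off(target axes) [-1.   0.1 60.1] off(now axes) [-1.   0.1 60.1] F [-0.1 -0.7  0.3] open 0.398 grip 0.0 q [-0.78  0.28  1.8   0.    1.06 -0.72]
```

Call:
apply_moves --moves '[{"jaw": 0.4,"offset": [-1.5,0,20],"rot": [0,0,-0.6]},{"jaw": 0.4,"offset": [0,0,20],"rot": [0,0,0]},{"jaw": 0.4,"offset": [0,0,15],"rot": [0,0,0]},{"jaw": 0.4,"offset": [0,0,4.5],"rot": [0,0,0]},{"jaw": 0.4,"offset": [0,0,0],"rot": [0,0,0]}]'

```text
time_s: 14.9
eef_pos: [0.4572, -0.2898, 0.0317]
eef_rot: [0.0, 0.725, 0.689, 0.0]
wrist_force: [-0.2, -0.0, -0.4]
opening: 0.399
grasp_force: 0.0
```

```bash
python3 - <<'E'
from h import *
go(457.5,-289,31.5,87)
p,d=snap('scene');q,_=snap('top')
cv2.imwrite('pics/prepush.png',cv2.resize(np.hstack([p[150:250,320:450],q[215:315,330:460]])[:,:,::-1],(800,308),interpolation=cv2.INTER_CUBIC))
E
```

```text
t 14.9 tcp [ 457.2 -289.8   31.7] rot [0.01 0.   0.14] off(target axes) [0.8 0.3 0.2] off(now axes) [0.8 0.3 0.2] F [-0.2 -0.  -0.4] open 0.399 grip 0.0 q [-0.78  0.38  1.82  0.    0.95 -0.73]
```

View pics/prepush.png

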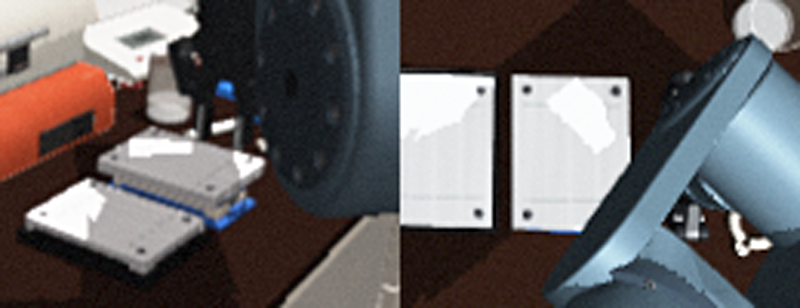

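The fingers stand behind the spacer's long edge, around top-crop (690,150), with clear space to the plate. Starting the push.

Call:
apply_moves --moves '[{"jaw": 0.4,"offset": [5,0,0],"rot": [0,0,0]},{"jaw": 0.4,"offset": [5,0,0],"rot": [0,0,0]},{"jaw": 0.4,"offset": [3,0,0],"rot": [0,0,0]},{"jaw": 0.4,"offset": [3,0,0],"rot": [0,0,0]},{"jaw": 0.4,"offset": [3,0,0],"rot": [0,0,0]}]'

```text
time_s: 15.62
eef_pos: [0.458, -0.2705, 0.0315]
eef_rot: [0.0, 0.724, 0.689, 0.0]
wrist_force: [-0.3, -0.7, 0.2]
opening: 0.401
grasp_force: 0.0
```

Call:
apply_moves --moves '[{"jaw": 0.4,"offset": [3,0,0],"rot": [0,0,0]},{"jaw": 0.4,"offset": [3,0,0],"rot": [0,0,0]},{"jaw": 0.4,"offset": [4,0,0],"rot": [0,0,0]},{"jaw": 0.4,"offset": [4,0,0],"rot": [0,0,0]},{"jaw": 0.4,"offset": [4,0,0],"rot": [0,0,0]}]'

```text
time_s: 16.25
eef_pos: [0.4589, -0.2525, 0.0315]
eef_rot: [0.0, 0.724, 0.689, -0.0]
wrist_force: [1.2, -1.3, 0.2]
opening: 0.402
grasp_force: 0.8
```

```bash
python3 - <<'E'
from h import *
go(457.5,-289,31.5,87)
p,d=snap('top');W=cloud('top',d)
print(fit(W,38,50,(.3,.6,-.34,-.1)))
try: print(*screws(p,W,'top',.044,(.3,.6,-.34,-.13)))
except Exception as e: print(e)
p,d=snap('scene');W=cloud('scene',d)
print(fit(W,38,50,(.3,.6,-.34,-.1)))
E
```

```text
t 16.25 tcp [ 458.9 -252.5   31.5] rot [0.   0.01 0.17] off(target axes) [-36.5   0.5   0. ] off(now axes) [-36.5   0.4   0. ] F [ 1.2 -1.3  0.2] open 0.402 grip 0.8 q [-0.73  0.34  1.86 -0.    0.93 -0.68]
({'c': (461.5, -193.7), 'size': (129.5, 98.2), 'yaw': -2.61, 'z': 44.9}, 1388)
c [ 486.  -192.4] len 59.7 85.0 yaw -7.39 30.3
({'c': (463.9, -200.2), 'size': (130.6, 122.6), 'yaw': -3.15, 'z': 45.2}, 765)
```

Call:
apply_moves --moves '[{"jaw": 0.4,"offset": [5,0,0],"rot": [0,0,0]},{"jaw": 0.4,"offset": [5,0,0],"rot": [0,0,0]},{"jaw": 0.4,"offset": [5,0,0],"rot": [0,0,0]},{"jaw": 0.4,"offset": [5,0,0],"rot": [0,0,0]},{"jaw": 0.4,"offset": [5,0,0],"rot": [0,0,0]}]'

```text
time_s: 16.98
eef_pos: [0.4603, -0.2277, 0.0317]
eef_rot: [0.0, 0.724, 0.689, -0.0]
wrist_force: [0.3, -3.0, 2.4]
opening: 0.403
grasp_force: 1.5
```

Call:
apply_moves --moves '[{"jaw": 0.4,"offset": [5,0,0],"rot": [0,0,0]},{"jaw": 0.4,"offset": [5,0,0],"rot": [0,0,0]},{"jaw": 0.4,"offset": [5,0,0],"rot": [0,0,0]},{"jaw": 0.4,"offset": [5,0,0],"rot": [0,0,0]},{"jaw": 0.4,"offset": [4,0,0],"rot": [0,0,0]}]'

```text
time_s: 17.6
eef_pos: [0.4609, -0.2031, 0.0312]
eef_rot: [-0.0, 0.724, 0.689, -0.0]
wrist_force: [-0.2, -0.5, -1.1]
opening: 0.4
grasp_force: 0.6
```

```bash
python3 - <<'E'
from h import *
go(457.5,-289,31.5,87)
p,d=snap('top');W=cloud('top',d)
print(fit(W,38,50,(.3,.6,-.34,0)))
q,d=snap('scene');W=cloud('scene',d)
print(fit(W,38,50,(.3,.6,-.34,0)))
cv2.imwrite('pics/mid.png',cv2.resize(np.hstack([q[150:250,320:450],p[215:315,310:440]])[:,:,::-1],(800,308),interpolation=cv2.INTER_CUBIC))
E
```

```text
t 17.6 tcp [ 460.9 -203.1   31.2] rot [-0.04 -0.04  0.17] off(target axes) [-86.    1.1  -0.3] off(now axes) [-86.    0.8  -0.4] F [-0.2 -0.5 -1.1] open 0.4 grip 0.6 q [-0.65  0.31  1.91  0.    0.92 -0.6 ]
({'c': (464.0, -143.9), 'size': (126.4, 97.9), 'yaw': -2.02, 'z': 43.7}, 1170)
({'c': (465.8, -151.7), 'size': (130.6, 124.2), 'yaw': -2.75, 'z': 44.2}, 834)
```

View pics/mid.png

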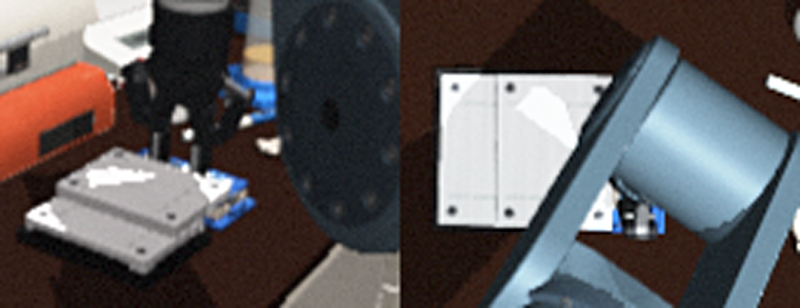

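Call:
apply_moves --moves '[{"jaw": 0.4,"offset": [4,0,0],"rot": [0,0,0]},{"jaw": 0.4,"offset": [4,0,0],"rot": [0,0,0]},{"jaw": 0.4,"offset": [4,0,0],"rot": [0,0,0]},{"jaw": 0.4,"offset": [5,0,0],"rot": [0,0,0]},{"jaw": 0.4,"offset": [5,0,0],"rot": [0,0,0]}]'

```text
time_s: 18.32
eef_pos: [0.4624, -0.1815, 0.0315]
eef_rot: [-0.0, 0.724, 0.689, 0.0]
wrist_force: [-0.4, -0.6, -1.0]
opening: 0.398
grasp_force: 0.7
```

Call:
apply_moves --moves '[{"jaw": 0.4,"offset": [5,0,0],"rot": [0,0,0]},{"jaw": 0.4,"offset": [5,0,0],"rot": [0,0,0]},{"jaw": 0.4,"offset": [5,0,0],"rot": [0,0,0]},{"jaw": 0.4,"offset": [4,0,0],"rot": [0,0,0]},{"jaw": 0.4,"offset": [3,0,0],"rot": [0,0,0]}]'

```text
time_s: 18.95
eef_pos: [0.4635, -0.1596, 0.0315]
eef_rot: [0.0, 0.724, 0.689, 0.0]
wrist_force: [-0.1, -1.1, -0.5]
opening: 0.4
grasp_force: 0.7
```

```bash
python3 - <<'E'
from h import *
go(463.5,-155.4,31.5,87)
p,d=snap('top');W=cloud('top',d)
print(fit(W,36,50,(.3,.6,-.34,0)))
q,d=snap('scene');W=cloud('scene',d)
print(fit(W,36,50,(.3,.6,-.34,0)))
try:print(*screws(q,W,'scene',.042,(.3,.6,-.155,0)))
except Exception as e:print(e)
E
```

```text
t 18.95 tcp [ 463.5 -159.6   31.5] rot [0.   0.   0.17] off(target axes) [ 4.2 -0.2  0. ] off(now axes) [ 4.2 -0.2  0. ] F [-0.1 -1.1 -0.5] open 0.4 grip 0.7 q [-0.57  0.28  1.95 -0.    0.91 -0.52]
({'c': (468.0, -94.2), 'size': (131.1, 82.5), 'yaw': -1.77, 'z': 42.9}, 965)
({'c': (468.8, -107.8), 'size': (131.2, 122.7), 'yaw': -2.69, 'z': 43.0}, 921)
c [ 464.6 -105.9] len 60.8 89.5 yaw -2.46 -6.68
```

Call:
apply_moves --moves '[{"jaw": 0.4,"offset": [1.5,0,0],"rot": [0,0,0]},{"jaw": 0.4,"offset": [1.0,0,0],"rot": [0,0,0]},{"jaw": 0.4,"offset": [0,0,0],"rot": [0,0,0]},{"jaw": 0.4,"offset": [0,0,0],"rot": [0,0,0]},{"jaw": 0.4,"offset": [-5,0,0],"rot": [0,0,0]}]'

```text
time_s: 19.68
eef_pos: [0.4632, -0.1621, 0.0314]
eef_rot: [-0.0, 0.724, 0.69, 0.0]
wrist_force: [-0.2, -0.7, 1.0]
opening: 0.398
grasp_force: 0.0
```

Call:
apply_moves --moves '[{"jaw": 0.4,"offset": [-5,0,-15],"rot": [0,0,0]},{"jaw": 0.4,"offset": [-10,0,-40],"rot": [0,0,0]},{"jaw": 0.4,"offset": [-40,0,-40],"rot": [0,0,0]},{"jaw": 0.4,"offset": [-60,0,0],"rot": [0,0,0]},{"jaw": 0.4,"offset": [-60,0,0],"rot": [0,0,0]}]'

```text
time_s: 20.3
eef_pos: [0.4551, -0.3395, 0.1289]
eef_rot: [0.002, 0.724, 0.69, 0.0]
wrist_force: [0.8, 1.1, 0.1]
opening: 0.401
grasp_force: 0.0
```

Call:
apply_moves --moves '[{"jaw": 0.4,"offset": [-60,0,0],"rot": [0,0,0]},{"jaw": 0.4,"offset": [-30,0,0],"rot": [0,0,0]},{"jaw": 0.4,"offset": [0,0,0],"rot": [0,0,0]},{"jaw": 0.4,"offset": [0,0,0],"rot": [0,0,0]},{"jaw": 0.4,"offset": [0,0,0],"rot": [0,0,0]}]'

```text
time_s: 20.92
eef_pos: [0.4504, -0.4257, 0.1267]
eef_rot: [-0.0, 0.724, 0.69, 0.0]
wrist_force: [0.3, -0.2, 0.2]
opening: 0.4
grasp_force: 0.0
```

```bash
python3 - <<'E'
from h import *
go(463.5,-155.4,31.5,87)
p,d=snap('top');W=cloud('top',d)
print(fit(W,36,50,(.3,.6,-.34,0)))
try:print(*screws(p,W,'top',.042,(.3,.6,-.155,0)))
except Exception as e:print(e)
q,d=snap('scene');W=cloud('scene',d)
print(fit(W,36,50,(.3,.6,-.34,0)))
try:print(*screws(q,W,'scene',.042,(.3,.6,-.155,0)))
except Exception as e:print(e)
cv2.imwrite('pics/chk.png',cv2.resize(np.hstack([q[160:250,320:440],p[225:315,310:430]])[:,:,::-1],(800,300),interpolation=cv2.INTER_CUBIC))
E
```

```text
t 20.93 tcp [ 450.4 -425.7  126.7] rot [-0.01 -0.03  0.24] off(target axes) [270.6  -1.1  95.2] off(now axes) [270.6   0.   95.3] F [ 0.3 -0.2  0.2] open 0.4 grip 0.0 q [-0.95  0.39  1.57  0.    1.18 -0.9 ]
({'c': (467.8, -99.5), 'size': (131.4, 98.5), 'yaw': -1.76, 'z': 42.9}, 1869)
c [467.3 -98.5] len 106.2 76.0 yaw -2.76 -2.99
({'c': (469.5, -96.0), 'size': (132.4, 103.4), 'yaw': -1.75, 'z': 43.1}, 874)
c [448.  -73.6] len 76.0 60.3 yaw 31.83 40.06
```

View pics/chk.png

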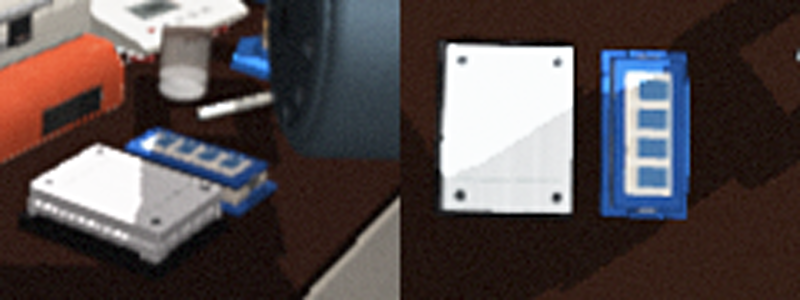

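```bash
python3 - <<'E'
from h import *
c=np.array([467.3,-98.5]);a=np.radians(-3.0)
acc=[]
for i in range(6):
    q,d=snap('scene');W=cloud('scene',d)*1e3
    x=(W[...,0]-c[0])*np.cos(a)+(W[...,1]-c[1])*np.sin(a);y=-(W[...,0]-c[0])*np.sin(a)+(W[...,1]-c[1])*np.cos(a)
    acc.append(np.stack([x,y,W[...,2]],-1).reshape(-1,3))
P=np.concatenate(acc);P=P[~np.isnan(P).any(1)]
for lo in range(14,46,2):
    z=(P[:,2]>=lo)&(P[:,2]<lo+2)
    A=P[z&(abs(P[:,0])<50)&(P[:,1]>38)&(P[:,1]<62)];B=P[z&(abs(P[:,1])<40)&(P[:,0]<-55)&(P[:,0]>-78)]
    print(lo,len(A),A[:,1].mean().round(1) if len(A) else '',np.median(A[:,1]).round(1) if len(A) else '','|',len(B),np.median(B[:,0]).round(1) if len(B) else '')
E
```

```text
14 117 58.5 58.6 | 57 -68.4
16 113 58.6 58.6 | 50 -68.7
18 122 58.7 58.8 | 68 -68.5
20 185 56.5 57.5 | 120 -65.3
22 252 56.1 56.7 | 137 -66.9
24 151 53.8 53.2 | 71 -63.2
26 132 52.5 52.7 | 69 -62.9
28 198 51.5 51.6 | 71 -62.4
30 110 50.6 50.6 | 44 -62.2
32 114 50.8 50.7 | 54 -62.4
34 132 50.8 50.9 | 54 -62.6
36 116 50.8 50.8 | 52 -62.6
38 114 50.8 50.8 | 56 -62.6
40 162 49.4 50.4 | 92 -62.0
42 427 45.3 45.3 | 199 -59.4
44 94 45.8 46.1 | 35 -58.3
```

Call:
apply_moves --moves '[{"jaw": 0.4,"offset": [40,0,0],"rot": [0,0,0]},{"jaw": 0.4,"offset": [60,0,0],"rot": [0,0,0]},{"jaw": 0.4,"offset": [60,0,0],"rot": [0,0,0]},{"jaw": 0.4,"offset": [60,0,0],"rot": [0,0,0]},{"jaw": 0.4,"offset": [30,0,20],"rot": [0,0,0]}]'

```text
time_s: 21.95
eef_pos: [0.4635, -0.1752, 0.1077]
eef_rot: [0.001, 0.724, 0.69, 0.001]
wrist_force: [-0.4, -0.3, 1.1]
opening: 0.398
grasp_force: 0.0
```

Call:
apply_moves --moves '[{"jaw": 0.4,"offset": [0,0,30],"rot": [0,0,0]},{"jaw": 0.4,"offset": [0,0,20],"rot": [0,0,0]},{"jaw": 0.4,"offset": [0,0,10],"rot": [0,0,0]},{"jaw": 0.4,"offset": [0,0,0],"rot": [0,0,0]},{"jaw": 0.4,"offset": [0,0,0],"rot": [0,0,0]}]'

```text
time_s: 22.58
eef_pos: [0.4631, -0.1779, 0.0473]
eef_rot: [0.001, 0.724, 0.689, 0.0]
wrist_force: [0.1, -0.4, -0.6]
opening: 0.403
grasp_force: 0.0
```

```bash
cat >> h.py <<'E'
def faces(n=6,c=np.array([467.3,-98.5]),a=np.radians(-3.0)):
    acc=[]
    for i in range(n):
        q,d=snap('scene');W=cloud('scene',d)*1e3
        x=(W[...,0]-c[0])*np.cos(a)+(W[...,1]-c[1])*np.sin(a);y=-(W[...,0]-c[0])*np.sin(a)+(W[...,1]-c[1])*np.cos(a)
        acc.append(np.stack([x,y,W[...,2]],-1).reshape(-1,3))
    P=np.concatenate(acc);P=P[~np.isnan(P).any(1)]
    for lo,hi in((14,20),(24,27),(32,40)):
        z=(P[:,2]>=lo)&(P[:,2]<hi)
        A=P[z&(abs(P[:,0])<50)&(P[:,1]>38)&(P[:,1]<62)];B=P[z&(abs(P[:,1])<40)&(P[:,0]<-55)&(P[:,0]>-78)]
        print(lo,len(A),np.median(A[:,1]).round(1),'slope deg',np.degrees(np.polyfit(A[:,0],A[:,1],1)[0]).round(2),'|',len(B),np.median(B[:,0]).round(1) if len(B) else '')
E
python3 - <<'E'
from h import *
go(463.5,-155.0,33,86.8)
E
```

```text
t 22.57 tcp [ 463.1 -177.9   47.3] rot [0.07 0.04 0.35] off(target axes) [22.9 -0.9 14.3] off(now axes) [22.9 -0.8 14.3] F [ 0.1 -0.4 -0.6] open 0.403 grip 0.0 q [-0.61  0.26  1.93  0.    0.94 -0.56]
```

Call:
apply_moves --moves '[{"jaw": 0.4,"offset": [0,0,8],"rot": [0,0,0.3]},{"jaw": 0.4,"offset": [0,0,6],"rot": [0,0,0]},{"jaw": 0.4,"offset": [6,0,0],"rot": [0,0,0]},{"jaw": 0.4,"offset": [6,0,0],"rot": [0,0,0]},{"jaw": 0.4,"offset": [5,0,0],"rot": [0,0,0]}]'

```text
time_s: 23.2
eef_pos: [0.4636, -0.1598, 0.0326]
eef_rot: [0.0, 0.726, 0.688, 0.0]
wrist_force: [-0.1, 0.2, 0.5]
opening: 0.401
grasp_force: 0.0
```

Call:
apply_moves --moves '[{"jaw": 0.4,"offset": [2,0,0],"rot": [0,0,0]},{"jaw": 0.4,"offset": [1.5,0,0],"rot": [0,0,0]},{"jaw": 0.4,"offset": [1.0,0,0],"rot": [0,0,0]},{"jaw": 0.4,"offset": [0,0,0],"rot": [0,0,0]},{"jaw": 0.4,"offset": [0,0,0],"rot": [0,0,0]}]'

```text
time_s: 23.82
eef_pos: [0.4639, -0.156, 0.0326]
eef_rot: [0.0, 0.726, 0.687, 0.0]
wrist_force: [-0.1, -1.2, 1.0]
opening: 0.396
grasp_force: 0.6
```

```bash
python3 - <<'E'
from h import *
go(463.5,-155.0,33,86.8)
faces()
E
```

```text
t 23.82 tcp [ 463.9 -156.    32.6] rot [0.02 0.01 0.06] off(target axes) [ 1.  -0.4 -0.4] off(now axes) [ 1.  -0.4 -0.4] F [-0.1 -1.2  1. ] open 0.396 grip 0.6 q [-0.57  0.28  1.95  0.    0.91 -0.51]
14 334 58.9 slope deg 0.11 | 172 -68.6
24 199 53.2 slope deg 0.21 | 103 -63.0
32 469 52.0 slope deg -0.08 | 218 -62.3
```

Call:
apply_moves --moves '[{"jaw": 0.4,"offset": [0.9,0,0],"rot": [0,0,0]},{"jaw": 0.4,"offset": [0,0,0],"rot": [0,0,0]},{"jaw": 0.4,"offset": [0,0,0],"rot": [0,0,0]},{"jaw": 0.4,"offset": [-3,0,0],"rot": [0,0,0]},{"jaw": 0.4,"offset": [-4,0,0],"rot": [0,0,0]}]'

```text
time_s: 24.75
eef_pos: [0.463, -0.1616, 0.0322]
eef_rot: [-0.001, 0.726, 0.688, 0.0]
wrist_force: [0.1, -0.2, -0.7]
opening: 0.399
grasp_force: 0.0
```

Call:
apply_moves --moves '[{"jaw": 0.4,"offset": [-5,0,-15],"rot": [0,0,0]},{"jaw": 0.4,"offset": [-10,0,-40],"rot": [0,0,0]},{"jaw": 0.4,"offset": [-40,0,-40],"rot": [0,0,0]},{"jaw": 0.4,"offset": [-60,0,0],"rot": [0,0,0]},{"jaw": 0.4,"offset": [-60,0,0],"rot": [0,0,0]}]'

```text
time_s: 25.38
eef_pos: [0.4542, -0.3389, 0.1298]
eef_rot: [0.002, 0.726, 0.688, 0.0]
wrist_force: [0.4, -0.2, -0.0]
opening: 0.399
grasp_force: 0.0
```

Call:
apply_moves --moves '[{"jaw": 0.4,"offset": [-60,0,0],"rot": [0,0,0]},{"jaw": 0.4,"offset": [-30,0,0],"rot": [0,0,0]},{"jaw": 0.4,"offset": [0,0,0],"rot": [0,0,0]},{"jaw": 0.4,"offset": [0,0,0],"rot": [0,0,0]},{"jaw": 0.4,"offset": [0,0,0],"rot": [0,0,0]}]'

```text
time_s: 26.0
eef_pos: [0.4492, -0.4252, 0.1277]
eef_rot: [-0.0, 0.726, 0.688, 0.0]
wrist_force: [-0.2, -0.2, 0.1]
opening: 0.4
grasp_force: 0.0
```

```bash
python3 - <<'E'
from h import *
p,d=snap('top');W=cloud('top',d)
print(*screws(p,W,'top',.042,(.3,.6,-.155,0)))
faces()
q,d=snap('scene');W=cloud('scene',d);hsv=cv2.cvtColor(p,cv2.COLOR_RGB2HSV)
W=cloud('top',snap('top')[1])
for n,lo,hi,b,z in(('mat',55,95,(.3,.75,.15,.5),(-5,12)),('lid',8,28,(.3,.75,.15,.5),(18,40)),('lowlid',100,125,(.3,.6,-.3,-.15),(24,36))):
    print(n,fit(W,*z,b,(hsv[...,0]>=lo)&(hsv[...,0]<=hi)&(hsv[...,1]>80)))
cv2.imwrite('pics/fin.png',cv2.resize(np.vstack([np.hstack([q[160:260,310:440],p[215:315,310:440]]),np.hstack([q[220:320,180:310],p[202:302,130:260]])])[:,:,::-1],(780,600),interpolation=cv2.INTER_CUBIC))
E
```

```text
c [467.8 -96.3] len 106.0 76.0 yaw -3.1 -3.16
14 354 58.9 slope deg 0.18 | 173 -68.6
24 210 53.2 slope deg -0.14 | 98 -63.1
32 484 52.8 slope deg -0.21 | 220 -62.2
mat ({'c': (508.3, 309.7), 'size': (201.7, 144.1), 'yaw': -11.0, 'z': 3.8}, 2719)
lid ({'c': (510.7, 307.7), 'size': (120.7, 57.5), 'yaw': -11.01, 'z': 25.4}, 410)
lowlid ({'c': (459.8, -209.9), 'size': (122.0, 54.1), 'yaw': -2.95, 'z': 30.5}, 401)
```

View pics/fin.png

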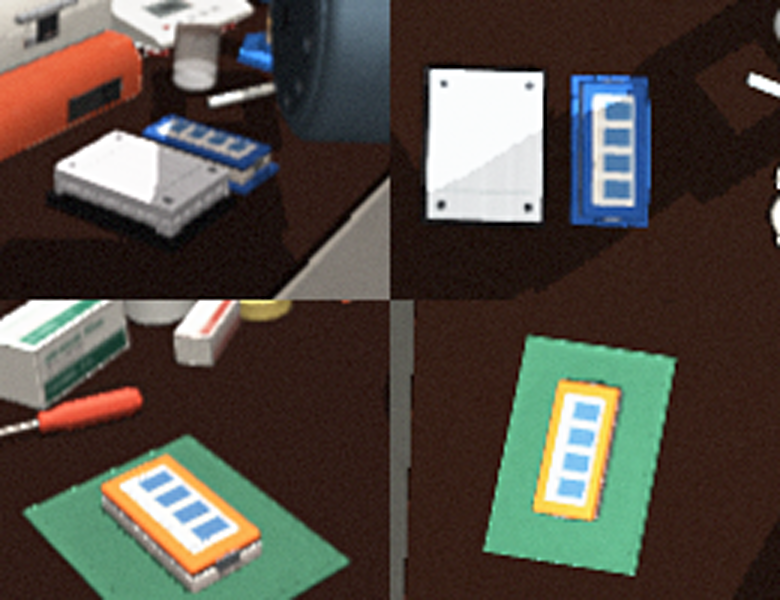

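The plates are aligned to within about 1 mm (screws at top-crop (443,85) to (528,208)). The blue carrier is seated at (610,150), and the orange carrier is centred on the mat with its lid up at (578,450). The robot is clear, so I'm handing in.

```bash
python3 -c "
from bench import ctrl
print(ctrl.hand_in())"
```

```text
the job is handed in; nothing more can be done
None
```

The job is done and handed in at about 26 s: the orange carrier lies lid up in the middle of the mat, the spacer lies squarely (within about 1 mm) on the other one in the black nest, and the uncovered blue carrier is still seated.

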